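# Open the badge press by four clicks and clamp the dial

## Robot

A 6-joint arm with a two-finger parallel gripper is mounted at the origin on the work surface. World frame = base frame: x ahead of the robot, y to its left, z up, the work surface at z = 0. Lengths are in m, angles in degrees, forces in N, time in s.
With the tool pointing down it reaches from about 0.3 to 0.75 m from the base axis. Payload 8.5 kg.
Tool frame: the origin (TCP) lies on the centre line of the jaws, within the pads' length; the fingertips stand 17 mm ahead of it and the grasp point (between the pads) lies 2 mm behind it (env.tip_extent is the distance from the TCP to the fingertips, in m); z points along the fingers, y is the direction in which the jaws open and shut (so a half turn about z gives the same grasp; the last joint's range is limited). The gripper opens to 85 mm and grips with 20 to 120 N. Pads are 22 mm wide; open, the fingers measure 114 mm over their backs; the gripper's body (76 mm by 85 mm) begins 54 mm behind the grasp point. The pads swing forward as they close: fully open they stand 13 mm farther back than shut.
Start: joints at [-78.913, 21.807, 74.336, -0, 83.858, -12.336], TCP at [0.219, -0.505, 0.248] pointing down, gripper open.
Joint ranges: [-178.18, 178.18], [-50.72, 133.34], [12.68, 142.11], [-81.47, 261.47], [9.98, 163.14], [-165.26, 165.26]. Speed limits (degrees/s): [136.94, 136.94, 180, 180, 180, 180].

## Interface

Orientations are given as a 3x3 rotation matrix whose columns are the frame's x, y, z axes.
In Python, from rig import telemetry, get_image, camera_params, close_job, env gives the robot as it stands.
- The arm moves only by the tool apply_moves, never from a script. Its argument "motion" is a list of rows, each an object of numbers: "tx", "ty", "tz": the shift along the tool's x, y, z in cm; "turn": the turn about the tool's z in degrees; "jaw": the gripper's target within -1 to 1 (fully open at 1, half-way at 0, shut at -1). In form: [{"tx": .., "ty": .., "tz": .., "turn": .., "jaw": ..}, ...]. A call has 1 to 5 rows; each row is the pose to reach, as a shift and turn from the pose measured when the call began, along the tool's axes at that moment; what a row does not reach only later rows make up. A row lasts 1/12 s, in which the tool goes at most 41.7 mm and 7.16 degrees, less where a joint would pass 70% of its speed; a pose out of reach is approached as far as the arm can. A call with a gripper value outside its range is refused whole. The fingers move at their own pace and stop on an object; "squeeze" is the grip in N (left out, the last holds). Time passes only in rows, so rows that repeat a pose let the fingers close. It gives the time, the measured TCP pose, the force and the opening at its end, in the units of the state.
- telemetry.observe(): the state, without advancing time (a new reading comes with each control period).
- get_image(name): name is "scene" or "top" or "wrist"; returns (picture, depth): 480x640x3 uint8, red, green, blue; 480x640 float32, m along the optical axis (not along the pixel's ray), 0 where there is no reading.
- camera_params(name): a dict with "fx", "fy", "cx", "cy" (pixels), "D" ([k1, k2, p1, p2, k3] as OpenCV has them; the pictures are not rectified), "rvec" (rotation vector, rad) and "tvec" (3), from world to camera coordinates, as OpenCV has them. Camera axes: x right, y down, z forward; pixel columns grow to the right and rows downward; lengths in m; the calibration is good to about 2 mm. A picture is of the moment at which its call begins: read the wrist's pose just before it. camera_params takes no time and is no camera call; for the wrist camera it gives the pose at the moment of the call.
- close_job(): hands the job in, once; it reports no verdict.
The state is a dict: "time_s": time; "q": joint angles; "qvel": joint speeds; "joint_efforts": joint torques, N m; "position": TCP position; "tool_rot": TCP orientation; "ft_force": force on the tool from outside, world axes, zero at the start; "wrist_torque": the same for the moment, N m; "grip_width": finger opening in m.
Only numpy, scipy, OpenCV 4.12 (cv2) and the standard library are available. Lean on these libraries where they do the work, as an engineer would, in place of code of your own. Each camera call takes 0.05 s, during which the arm holds its last target. There are 200 camera calls.

## Task

The next badges are thick felt, so the green badge press has to be opened up: with a fingertip, push the black four-armed depth dial on top of the press round clockwise (seen from above) by exactly four clicks from where it stands, without running past the fourth, and then push the ball-ended clamp lever beside it clockwise until it stops, to lock the setting. Push gently and do not pinch or pick up anything, and leave everything else where it stands.

Things in the scene. Friction and masses are not known exactly. Their poses are not given: they have to be found in the camera images.
- depth_dial (a joint): dial angle (rad), upright axis, grows clockwise seen from above. Rests only at click stops 0.5236 (30 degrees) apart: 0, 0.524, 1.047 ... (at 0 the beak points to the press's front); end stops at -0.2 and 4.91; starts at one of the first four. About 0.18 N m (4 N at 42 mm from the axis) leaves a stop; well past half-way it snaps into the next stop by itself and stays.
- dial_centre (a point): point on the dial's axis, half-way up its arms. Black cross knob: four arms 90 degrees apart, reaching 52 mm from the axis, 14 to 16 mm wide, 22 mm high with upright sides; hub of 19 mm radius rising 17 mm above this point. Below: a steel disc (37 mm radius) 13 mm under this point, index plate (56 mm radius) 22 mm under it. Of the press only the clamp lever stands as high
- dial_beak (a point): point on the centre line of the beaked arm of the dial (the arm with a small pointed beak low at its end and a white line on top), 50 mm from the dial axis, at the same height as dial_centre
- clamp_lever (a joint): angle of the clamp lever (rad), upright axis, grows clockwise seen from above. 0 to 0.2 at the start: it stands out sideways from the press, open; its stop, clamped, is at 1.3. Stays where it is left (friction 0.06 N m, about 1 N at the ball)
- clamp_pivot (a point): point on the clamp lever's upright axis, 90 mm from the dial axis, at the height of the ball's centre. Steel hub of 12 mm radius rising 8.5 mm above this point; steel rod of 10 mm diameter to the ball. The ear that carries it (15 mm radius) has its top 16 mm below this point; beyond it the lever stands free in the air
- clamp_ball (a point): centre of the clamp lever's black ball (26 mm diameter), 58 mm from the pivot
- press: green hand badge press screwed to the table, 239 mm high; origin at the centre of the underside of its base (230 by 150 mm), x from front to back, z up; its front, with the dial (axis at x -45, y 0 mm), is towards the robot. The clamp lever is on its +y side; on its -y side a steel pulling rod with a black ball slants out to y -260, z 197 mm
- water_bottle_mid (a point): water bottle with a white cap, 64 mm diameter, 190 mm high, standing behind the press; point on its axis, half-way up; leave alone
- thread_cone_mid (a point): cone of yellow thread, 60 mm diameter, 115 mm high, standing; point on its axis, half-way up; leave alone
- button_tin_mid (a point): open round tin of buttons, 90 mm diameter, 35 mm high; point at its centre, half-way up; leave alone
- scissors: scissors lying on the table, 170 mm long, 9 mm high, blades towards their +x; origin under the rivet; leave alone
- glue_stick_mid (a point): glue stick, 28 mm diameter, 98 mm high, standing; point on its axis, half-way up; leave alone
- marker: marker pen lying along its x, 140 mm long, 13 mm thick; origin under its middle; leave alone
- badge_shell: white badge shell, 58 mm diameter, 7 mm high, lying on the lower die of the press under the ram, 50 mm above the table; origin under its centre; leave alone

How it is judged (in metres and radians):
On the way:
1. the dial rests on the fourth click clockwise from its start, the clamp lever still open (distance of dial_beak from where it was at the start of the episode between 0.08315 and 0.08969 m and value of joint depth_dial between 1.94 and 3.82 rad and value of joint clamp_lever below 0.5 rad and velocity of joint depth_dial below 0.3 rad/s), for 0.2 s.
At the end, for the whole second after the job is handed in: the dial rests four clicks (120 degrees, within 7.5 degrees) clockwise of where it started, the clamp lever is over against its stop (beyond 1.15 of 1.3 rad), and the robot has let go (distance of dial_beak from where it was at the start of the episode between 0.08315 and 0.08969 m and value of joint depth_dial between 1.94 and 3.82 rad and velocity of joint depth_dial between -0.1 and 0.1 rad/s and value of joint clamp_lever above 1.15 rad); the robot touches nothing.
It fails at once if the dial ran past the fourth click (over 4.6 clicks from its start) (distance of dial_beak from where it was at the start of the episode above 0.09336 m).
It fails at once if the dial was pinched or forced (over 30 N from the fingers) (contact force between the fingers and depth_dial above 30 N).
It fails at once if the clamp lever was pinched or forced (over 30 N from the fingers) (contact force between the fingers and clamp_lever above 30 N).
It fails at once if a thing standing about was knocked away, lifted or carried (moved over 30 mm) (distance of any of water_bottle_mid, thread_cone_mid, button_tin_mid, scissors, glue_stick_mid, marker, badge_shell from where it was at the start of the episode above 0.03 m).
It also fails if it takes over 69 s, if anything falls off the work surface, if the arm or the gripper's body presses on something with over 40 N, if the wrist force passes 120 N, or if a joint passes its speed limit or range.

## Working session

There is one attempt and no reset: what is moved stays moved. The work goes in short steps, Python scripts to look and compute and a tool call to move; the robot and the scene stay as the last step left them, time stands still between calls to the robot, and variables do not carry over. Pictures are saved under pics/ and viewed, about 8 in all and at most 12, crops included, and the job is handed in when it is done.

Besides the shell and the picture viewer there is one more tool, called by a JSON object that holds its "name" and its "arguments", one argument or row to a line. apply_moves: Moves the arm, as the interface text tells. Its arguments: {"type":"object","properties":{"motion":{"type":"array"},"squeeze":{"type":"number"}},"required":["motion"]}

```bash
ls; mkdir -p pics; python3 - <<'E'
from rig import telemetry,get_image,camera_params,env
import cv2,numpy as np
s=telemetry.observe();print(s['time_s'],s['position'],s['tool_rot'],s['grip_width'],env.tip_extent)
for n in('scene','top'):
    p,d=get_image(n);np.savez('pics/%s0.npz'%n,p=p,d=d);cv2.imwrite('pics/%s0.png'%n,p[:,:,::-1]);print(camera_params(n))
E
```

```text
pics
0.0 [ 0.21857506 -0.5044112   0.24770697] [[ 9.17598663e-01  3.97507998e-01 -2.92243781e-04]
 [ 3.97507986e-01 -9.17597569e-01  1.44979351e-03]
 [ 3.08142332e-04 -1.44649782e-03 -9.99998906e-01]] 0.0853137954664178 0.017
{'fx': 458.8584603542623, 'fy': 458.8584603542623, 'cx': 310.00161128486224, 'cy': 236.48707697188237, 'D': array([-0.02356854,  0.        ,  0.        ,  0.        ,  0.        ]), 'rvec': array([ 0.58474803,  2.58582153, -1.2389544 ]), 'tvec': array([ 0.51697761, -0.03033428,  1.06073485])}
{'fx': 526.6586665253535, 'fy': 526.6586665253535, 'cx': 311.66606822342146, 'cy': 235.97297684689502, 'D': array([0.02199015, 0.        , 0.        , 0.        , 0.        ]), 'rvec': array([ 2.21724793, -2.1626695 ,  0.10051165]), 'tvec': array([0.00124214, 0.58371657, 1.12008302])}
```

View pics/top0.png

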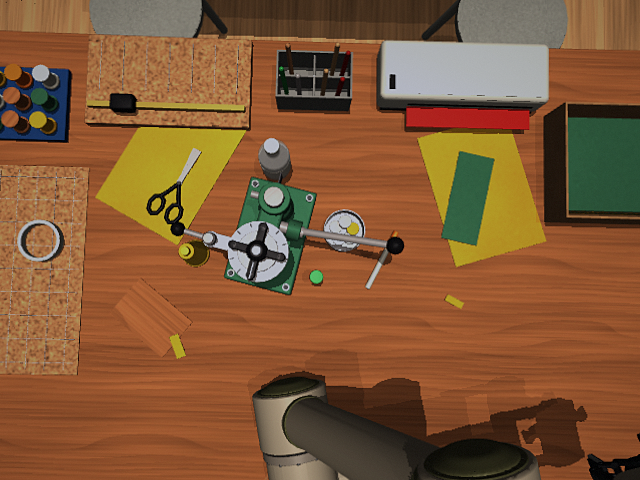

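View pics/scene0.png

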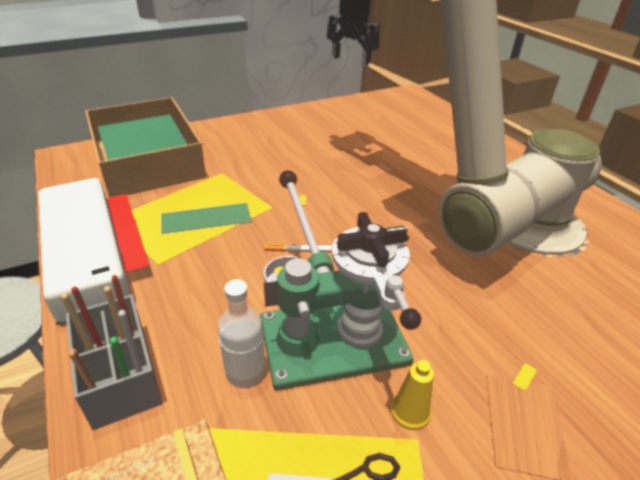

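The top view shows the dial at about (257,251), the clamp pivot at (210,240), its ball at (178,229), and the pull rod going right to its ball at (395,245). The scene view shows the dial on top, with the cone near the clamp ball and lower down.

```bash
cat > h.py <<'E'
import numpy as np,cv2
from rig import telemetry,get_image,camera_params
def ray(n,uv,z,c=None):
    c=c or camera_params(n);K=np.array([[c['fx'],0,c['cx']],[0,c['fy'],c['cy']],[0,0,1]])
    R=cv2.Rodrigues(c['rvec'])[0];o=-R.T@c['tvec']
    u=cv2.undistortPoints(np.array(uv,float).reshape(-1,1,2),K,c['D']).reshape(-1,2)
    d=np.c_[u,np.ones(len(u))]@R
    return o+d*((z-o[2])/d[:,2])[:,None]
def cloud(n,d,c=None):
    c=c or camera_params(n);K=np.array([[c['fx'],0,c['cx']],[0,c['fy'],c['cy']],[0,0,1]])
    R=cv2.Rodrigues(c['rvec'])[0];v,u=np.mgrid[:480,:640]
    x=cv2.undistortPoints(np.c_[u.ravel(),v.ravel()].astype(float).reshape(-1,1,2),K,c['D']).reshape(-1,2)
    P=np.c_[x,np.ones(len(x))]*d.reshape(-1,1)
    return ((P-c['tvec'])@R).reshape(480,640,3)
E
python3 - <<'E'
from h import *
f=np.load('pics/top0.npz');P=cloud('top',f['d'])
for u,v in[(257,251),(244,254),(270,247),(253,239),(262,264),(240,240),(210,240),(178,229),(395,245),(274,147)]:print((u,v),P[v,u].round(3),f['p'][v,u])
im=f['p'][205:305,160:310];cv2.imwrite('pics/c1.png',cv2.resize(im,None,fx=5,fy=5,interpolation=2)[:,:,::-1])
E
```

```text
(257, 251) [0.538 0.113 0.244] [183 187 197]
(244, 254) [0.534 0.14  0.203] [193 196 200]
(270, 247) [0.547 0.094 0.206] [186 188 192]
(253, 239) [0.561 0.125 0.208] [200 205 210]
(262, 264) [0.516 0.107 0.206] [182 185 191]
(240, 240) [0.559 0.148 0.208] [166 168 175]
(210, 240) [0.556 0.199 0.223] [188 193 202]
(178, 229) [0.574 0.256 0.225] [24 20 24]
(395, 245) [ 0.558 -0.135  0.196] [38 35 35]
(274, 147) [0.736 0.093 0.189] [181 183 195]
```

View pics/c1.png

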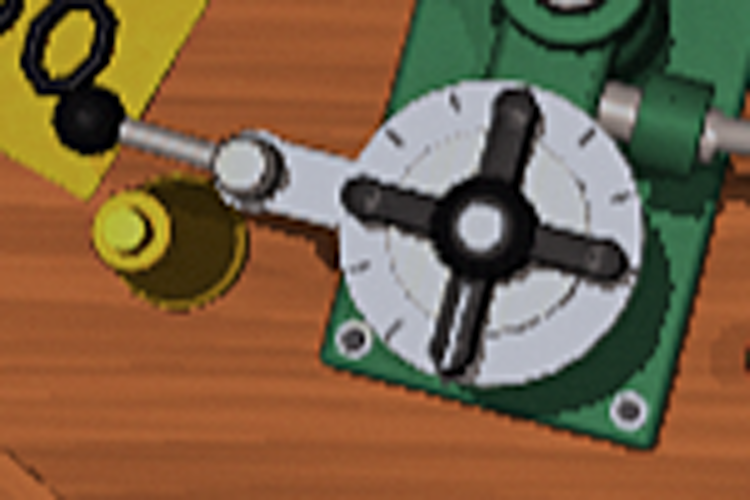

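The dial's beak (white line) points to the press front, so it stands at about 0. I'll measure it and work out the approach.

```bash
python3 - <<'E'
from h import *
f=np.load('pics/top0.npz');P=cloud('top',f['d']);p=f['p'].astype(int)
x0=np.array([160,205])
g=lambda u,v,z:ray('top',[x0+np.array([u,v])/5-.4],z)[0]
c=g(485,226,.245);print('c',c)
# dark dial mask by colour & height
m=(p.max(2)<90)&(P[...,2]>.225)&(P[...,2]<.25)&(np.hypot(P[...,0]-c[0],P[...,1]-c[1])<.062)
v,u=np.nonzero(m);Q=ray('top',np.c_[u,v],.239);print(len(Q),Q.mean(0),Q.min(0),Q.max(0))
(a,b),r=cv2.minEnclosingCircle((Q[:,:2]*1000).astype(np.float32));print('circ',a,b,r)
C=np.array([a,b])/1000
for C in(C,c[:2]):
    d=Q[:,:2]-C;k=np.hypot(*d.T)>.025;th=np.arctan2(d[k,1],d[k,0]);print('arm angle mod90',np.degrees(np.angle(np.exp(4j*th).mean()))/4, C)
pv=g(247,163,.223);bl=g(89,117,.2145);w=g(452,368,.239);print(pv,bl,np.linalg.norm(pv-c),np.linalg.norm((pv-bl)[:2]),np.degrees(np.arctan2(*(bl-pv)[1::-1])),np.degrees(np.arctan2(*(w-c)[1::-1])))
s=telemetry.observe();R=s['tool_rot'];print('shift tool cm',R.T@(np.array([c[0],c[1],.38])-s['position'])*100)
# screws of base, press heading
A=ray('top',[x0+np.array(q)/5-.4 for q in[(353,339),(628,411)]],.012);print(A)
E
```

```text
c [0.53995199 0.11415141 0.245     ]
780 [0.54064006 0.11515179 0.239     ] [0.4908364  0.06647041 0.239     ] [0.5876875  0.16494804 0.239     ]
circ 539.8610229492188 115.70921325683594 50.457786560058594
arm angle mod90 -13.272992039562876 [0.53986102 0.11570921]
arm angle mod90 -13.126349458340485 [0.53995199 0.11415141]
[0.56130793 0.20127801 0.223     ] [0.57699822 0.25984845 0.2145    ] 0.09236406171940091 0.060635646303647574 75.00329063857336 168.13503591283646
shift tool cm [ 54.08355683 -43.99939615 -13.14881023]
[[0.50052023 0.19043794 0.012     ]
 [0.47224098 0.07036624 0.012     ]]
```

{"name": "apply_moves", "arguments": {
  "motion": [
    {"tx": 0.5, "ty": 0, "tz": -3, "turn": 0, "jaw": -1},
    {"tx": 2.5, "ty": -2, "tz": -6, "turn": 0, "jaw": -1},
    {"tx": 5.5, "ty": -4, "tz": -8.2, "turn": 0, "jaw": -1},
    {"tx": 8.5, "ty": -6, "tz": -8.2, "turn": 0, "jaw": -1},
    {"tx": 11.5, "ty": -8, "tz": -8.2, "turn": 0, "jaw": -1}
  ],
  "squeeze": 20
}}

```text
time_s: 0.52
position: [0.2929, -0.3843, 0.3309]
tool_rot: [[0.918, 0.397, 0.001], [0.397, -0.918, -0.001], [0.0, 0.001, -1.0]]
ft_force: [0.3, 0.2, -0.4]
grip_width: 0.0257
```

{"name": "apply_moves", "arguments": {
  "motion": [
    {"tx": 3, "ty": -2.1, "tz": 0, "turn": 0, "jaw": -1},
    {"tx": 6, "ty": -4.2, "tz": 0, "turn": 0, "jaw": -1},
    {"tx": 9, "ty": -6.4, "tz": 0, "turn": 0, "jaw": -1},
    {"tx": 12, "ty": -8.5, "tz": 0, "turn": 0, "jaw": -1},
    {"tx": 15, "ty": -10.6, "tz": 0, "turn": 0, "jaw": -1}
  ]
}}

```text
time_s: 0.93
position: [0.3889, -0.2257, 0.3307]
tool_rot: [[0.918, 0.397, 0.0], [0.397, -0.918, -0.0], [0.0, 0.001, -1.0]]
ft_force: [0.5, -0.6, -0.2]
grip_width: -0.0001
```

{"name": "apply_moves", "arguments": {
  "motion": [
    {"tx": 3, "ty": -2.1, "tz": 0, "turn": 0, "jaw": -1},
    {"tx": 6, "ty": -4.2, "tz": 0, "turn": 0, "jaw": -1},
    {"tx": 9, "ty": -6.4, "tz": 0, "turn": 0, "jaw": -1},
    {"tx": 12, "ty": -8.5, "tz": 0, "turn": 0, "jaw": -1},
    {"tx": 14, "ty": -9.9, "tz": 0, "turn": 0, "jaw": -1}
  ]
}}

```text
time_s: 1.35
position: [0.479, -0.0765, 0.3305]
tool_rot: [[0.917, 0.398, 0.0], [0.398, -0.917, 0.0], [0.0, -0.0, -1.0]]
ft_force: [0.1, 0.1, 0.8]
grip_width: 0.0001
```

{"name": "apply_moves", "arguments": {
  "motion": [
    {"tx": 0, "ty": 0, "tz": 0, "turn": -7, "jaw": -1},
    {"tx": 0, "ty": 0, "tz": 0, "turn": -14, "jaw": -1},
    {"tx": 0, "ty": 0, "tz": 0, "turn": -21, "jaw": -1},
    {"tx": 0, "ty": 0, "tz": 0, "turn": -28, "jaw": -1},
    {"tx": 0, "ty": 0, "tz": 0, "turn": -35, "jaw": -1}
  ]
}}

```text
time_s: 1.77
position: [0.479, -0.0763, 0.3301]
tool_rot: [[0.518, 0.856, -0.001], [0.856, -0.518, 0.001], [0.0, -0.001, -1.0]]
ft_force: [-0.1, 0.1, 0.4]
grip_width: 0.0002
```

{"name": "apply_moves", "arguments": {
  "motion": [
    {"tx": 0, "ty": 0, "tz": 0, "turn": -7, "jaw": -1},
    {"tx": 0, "ty": 0, "tz": 0, "turn": -14, "jaw": -1},
    {"tx": 0, "ty": 0, "tz": 0, "turn": -21, "jaw": -1},
    {"tx": 0, "ty": 0, "tz": 0, "turn": -28, "jaw": -1},
    {"tx": 0, "ty": 0, "tz": 0, "turn": -35, "jaw": -1}
  ]
}}

```text
time_s: 2.18
position: [0.4788, -0.0763, 0.3298]
tool_rot: [[-0.073, 0.997, -0.001], [0.997, 0.073, 0.001], [0.001, -0.001, -1.0]]
ft_force: [-0.0, 0.5, -0.5]
grip_width: -0.0001
```

{"name": "apply_moves", "arguments": {
  "motion": [
    {"tx": 0, "ty": 0, "tz": 0, "turn": -7, "jaw": -1},
    {"tx": 0, "ty": 0, "tz": 0, "turn": -14, "jaw": -1},
    {"tx": 0, "ty": 0, "tz": 0, "turn": -21, "jaw": -1},
    {"tx": 0, "ty": 0, "tz": 0, "turn": -28, "jaw": -1},
    {"tx": 0, "ty": 0, "tz": 0, "turn": -35, "jaw": -1}
  ]
}}

```text
time_s: 2.6
position: [0.4787, -0.0762, 0.3294]
tool_rot: [[-0.636, 0.771, -0.002], [0.771, 0.636, 0.001], [0.002, -0.001, -1.0]]
ft_force: [0.2, -0.1, 1.0]
grip_width: 0.0001
```

{"name": "apply_moves", "arguments": {
  "motion": [
    {"tx": 0, "ty": 0, "tz": 0, "turn": -7, "jaw": -1},
    {"tx": 0, "ty": 0, "tz": 0, "turn": -14, "jaw": -1},
    {"tx": 0, "ty": 0, "tz": 0, "turn": -21, "jaw": -1},
    {"tx": 0, "ty": 0, "tz": 0, "turn": -28, "jaw": -1},
    {"tx": 0, "ty": 0, "tz": 0, "turn": -35, "jaw": -1}
  ]
}}

```text
time_s: 3.02
position: [0.4786, -0.0762, 0.3291]
tool_rot: [[-0.965, 0.261, -0.003], [0.261, 0.965, 0.002], [0.003, 0.001, -1.0]]
ft_force: [1.0, 0.4, -0.4]
grip_width: 0.0002
```

{"name": "apply_moves", "arguments": {
  "motion": [
    {"tx": -0.9, "ty": 3.2, "tz": 0, "turn": -1, "jaw": -1},
    {"tx": -1.8, "ty": 6.4, "tz": 0, "turn": -2, "jaw": -1},
    {"tx": -2.7, "ty": 9.6, "tz": 0, "turn": -2, "jaw": -1},
    {"tx": -3.6, "ty": 12.8, "tz": 0, "turn": -2, "jaw": -1},
    {"tx": -4.3, "ty": 16, "tz": 0, "turn": -2, "jaw": -1}
  ]
}}

```text
time_s: 3.43
position: [0.5625, 0.0685, 0.3287]
tool_rot: [[-0.974, 0.227, -0.004], [0.227, 0.974, 0.002], [0.004, 0.001, -1.0]]
ft_force: [1.2, -0.8, 0.6]
grip_width: -0.0001
```

```bash
python3 - <<'E'
from h import *
s=telemetry.observe();print(s['position'],s['tool_rot'][:,0])
c=camera_params('wrist');p,d=get_image('wrist');cv2.imwrite('pics/w1.png',p[:,:,::-1]);np.savez('pics/w1.npz',p=p,d=d,c=c)
P=cloud('wrist',d,c)
m=(p.max(2)<90)&(P[...,2]>.226)&(P[...,2]<.25)&(np.hypot(P[...,0]-.54,P[...,1]-.115)<.062)
v,u=np.nonzero(m);Q=P[m];print(len(Q),Q.min(0),Q.max(0))
if len(Q)>50:
  (a,b),r=cv2.minEnclosingCircle((Q[:,:2]*1000).astype(np.float32));print('circ',a,b,r)
E
```

```text
[0.56248858 0.06851928 0.32866835] [-0.97379299  0.22740009  0.00405083]
5544 [0.49048292 0.06563662 0.22601416] [0.59109426 0.16572515 0.2386266 ]
circ 540.4869384765625 116.10838317871094 51.42450714111328
```

View pics/w1.png

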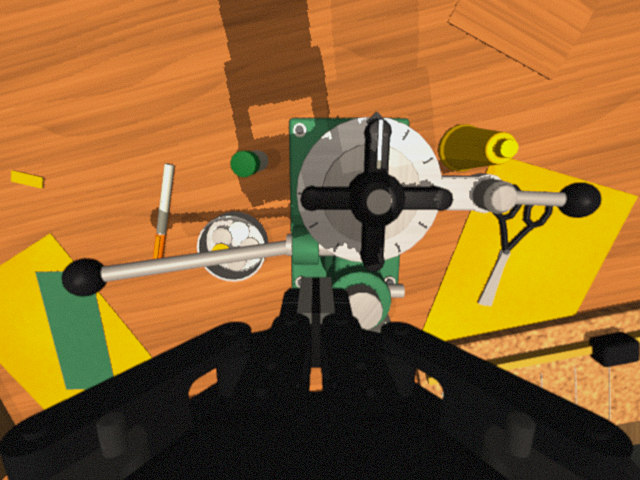

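The wrist view shows the beaked arm with its white line at (380,140), pointing to the front. The hub is at (378,200), and the shut fingertip at (318,300) is over the gap between the -y arm and the back arm. The measured centre is (0.540, 0.116), which agrees with the top view. Next I'll go down.

{"name": "apply_moves", "arguments": {
  "motion": [
    {"tx": 0, "ty": 0, "tz": 2, "turn": 0, "jaw": -1},
    {"tx": 0, "ty": 0, "tz": 4, "turn": 0, "jaw": -1},
    {"tx": 0, "ty": 0, "tz": 6, "turn": 0, "jaw": -1},
    {"tx": 0, "ty": 0, "tz": 8, "turn": 0, "jaw": -1},
    {"tx": 0, "ty": 0, "tz": 8.9, "turn": 0, "jaw": -1}
  ]
}}

```text
time_s: 3.9
position: [0.5625, 0.0732, 0.2362]
tool_rot: [[-0.975, 0.224, -0.008], [0.224, 0.975, 0.004], [0.009, 0.002, -1.0]]
ft_force: [0.3, -0.6, -0.0]
grip_width: -0.0006
```

{"name": "apply_moves", "arguments": {
  "motion": [
    {"tx": 0.3, "ty": 0, "tz": 0, "turn": 0, "jaw": -1},
    {"tx": 0.6, "ty": 0, "tz": 0, "turn": 0, "jaw": -1},
    {"tx": 0.8, "ty": 0, "tz": 0, "turn": 0, "jaw": -1},
    {"tx": 1.0, "ty": 0, "tz": 0, "turn": 0, "jaw": -1},
    {"tx": 1.0, "ty": 0, "tz": 0, "turn": 0, "jaw": -1}
  ]
}}

```text
time_s: 4.32
position: [0.5527, 0.0756, 0.2374]
tool_rot: [[-0.975, 0.224, -0.007], [0.224, 0.975, 0.004], [0.007, 0.003, -1.0]]
ft_force: [1.0, 0.0, -0.5]
grip_width: 0.0003
```

{"name": "apply_moves", "arguments": {
  "motion": [
    {"tx": 0, "ty": -0.5, "tz": -0.2, "turn": 0, "jaw": -1},
    {"tx": 0.1, "ty": -0.5, "tz": -0.2, "turn": 0, "jaw": -1},
    {"tx": 0.2, "ty": -0.5, "tz": -0.2, "turn": 0, "jaw": -1},
    {"tx": 0.3, "ty": -0.5, "tz": -0.2, "turn": 0, "jaw": -1},
    {"tx": 0.3, "ty": -0.5, "tz": -0.2, "turn": 0, "jaw": -1}
  ]
}}

```text
time_s: 4.73
position: [0.5488, 0.0712, 0.2397]
tool_rot: [[-0.975, 0.224, -0.006], [0.224, 0.975, 0.004], [0.006, 0.002, -1.0]]
ft_force: [0.6, -1.8, 0.2]
grip_width: -0.0001
```

{"name": "apply_moves", "arguments": {
  "motion": [
    {"tx": 0.3, "ty": -0.13, "tz": 0, "turn": 4, "jaw": -1},
    {"tx": 0.6, "ty": -0.24, "tz": 0, "turn": 8, "jaw": -1},
    {"tx": 0.92, "ty": -0.32, "tz": 0, "turn": 12, "jaw": -1},
    {"tx": 1.23, "ty": -0.39, "tz": 0, "turn": 16, "jaw": -1},
    {"tx": 1.56, "ty": -0.43, "tz": 0, "turn": 20, "jaw": -1}
  ]
}}

```text
time_s: 5.15
position: [0.5325, 0.0706, 0.2396]
tool_rot: [[-0.837, 0.546, -0.006], [0.546, 0.837, 0.004], [0.007, 0.0, -1.0]]
ft_force: [-0.3, -0.3, 0.0]
grip_width: 0.0001
```

```bash
cat > st.py <<'E'
from h import *
import sys
s=telemetry.observe();R=s['tool_rot'];C=np.array([.540,.1155,.24]);A=R.T@(C-s['position'])*100
print(s['time_s'],s['position'].round(4),'axis in tool cm',A.round(2),'yaw',np.degrees(np.arctan2(R[1,0],R[0,0])).round(2),'F',s['ft_force'].round(1))
n=sys.argv[1]; c=camera_params(n);p,d=get_image(n);P=cloud(n,d,c)
m=(p.max(2)<90)&(P[...,2]>.226)&(P[...,2]<.2425)
r=P[...,:2]-C[:2];h=np.hypot(r[...,0],r[...,1]);m&=(h>.026)&(h<.053)
th=np.degrees(np.arctan2(r[m][:,1],r[m][:,0]))%360
H=np.histogram(th,72,(0,360))[0]
print({i*5:int(x) for i,x in enumerate(H) if x>10})
if len(sys.argv)>2: cv2.imwrite('pics/%s.png'%sys.argv[2],p[:,:,::-1])
E
python3 st.py wrist w2
```

```text
5.15 [0.5325 0.0706 0.2396] axis in tool cm [ 1.83  4.17 -0.03] yaw 146.88 F [-0.3 -0.3  0. ]
{40: 77, 45: 369, 50: 448, 55: 449, 60: 387, 65: 83, 125: 12, 130: 178, 135: 437, 140: 99, 145: 358, 150: 388, 155: 35, 220: 160, 225: 419, 230: 424, 235: 407, 240: 322, 245: 558, 250: 109, 255: 204, 260: 20, 310: 27, 315: 18, 320: 16, 325: 25, 330: 38, 335: 56}
```

{"name": "apply_moves", "arguments": {
  "motion": [
    {"tx": 0, "ty": 0, "tz": 0, "turn": 0, "jaw": -1},
    {"tx": 0, "ty": 0, "tz": 0, "turn": 0, "jaw": -1},
    {"tx": 0, "ty": 0, "tz": 0, "turn": 0, "jaw": -1}
  ]
}}

```text
time_s: 5.45
position: [0.5321, 0.0708, 0.2396]
tool_rot: [[-0.836, 0.548, -0.006], [0.548, 0.836, 0.004], [0.008, -0.0, -1.0]]
ft_force: [-0.3, -0.7, -0.0]
grip_width: -0.0
```

```bash
python3 st.py wrist w3
```

```text
5.45 [0.5321 0.0708 0.2396] axis in tool cm [ 1.79  4.18 -0.03] yaw 146.75 F [-0.3 -0.7 -0. ]
{30: 15, 35: 231, 40: 418, 45: 443, 50: 393, 55: 244, 60: 11, 120: 64, 125: 371, 130: 219, 135: 310, 140: 438, 145: 164, 210: 52, 215: 358, 220: 435, 225: 443, 230: 381, 235: 166, 245: 563, 250: 42, 255: 207, 300: 12, 305: 59, 310: 16, 315: 16, 320: 15, 325: 18}
```

Click one is done: the arms moved 30° and the dial is at rest. Next is click two.

{"name": "apply_moves", "arguments": {
  "motion": [
    {"tx": 0.45, "ty": -0.17, "tz": 0, "turn": 6, "jaw": -1},
    {"tx": 0.91, "ty": -0.28, "tz": 0, "turn": 12, "jaw": -1},
    {"tx": 1.38, "ty": -0.35, "tz": 0, "turn": 18, "jaw": -1},
    {"tx": 1.86, "ty": -0.37, "tz": 0, "turn": 24, "jaw": -1},
    {"tx": 2.33, "ty": -0.34, "tz": 0, "turn": 30, "jaw": -1}
  ]
}}

```text
time_s: 5.92
position: [0.5108, 0.0806, 0.2397]
tool_rot: [[-0.446, 0.895, -0.006], [0.895, 0.446, 0.004], [0.006, -0.004, -1.0]]
ft_force: [-0.1, -0.2, 0.8]
grip_width: -0.0
```

{"name": "apply_moves", "arguments": {
  "motion": [
    {"tx": 0, "ty": 0, "tz": 0, "turn": 0, "jaw": -1},
    {"tx": 0, "ty": 0, "tz": 0, "turn": 0, "jaw": -1},
    {"tx": 0, "ty": 0, "tz": 0, "turn": 0, "jaw": -1},
    {"tx": 0, "ty": 0, "tz": 0, "turn": 0, "jaw": -1}
  ]
}}

```text
time_s: 6.25
position: [0.511, 0.0805, 0.2396]
tool_rot: [[-0.448, 0.894, -0.006], [0.894, 0.448, 0.004], [0.006, -0.004, -1.0]]
ft_force: [0.6, -0.1, -0.7]
grip_width: -0.0004
```

```bash
python3 st.py wrist w4
```

```text
6.25 [0.511  0.0805 0.2396] axis in tool cm [ 1.83  4.17 -0.04] yaw 116.6 F [ 0.6 -0.1 -0.7]
{5: 181, 10: 413, 15: 449, 20: 421, 25: 308, 30: 41, 90: 66, 95: 386, 100: 209, 105: 347, 110: 444, 115: 156, 180: 104, 185: 404, 190: 439, 195: 429, 200: 356, 205: 103, 215: 577, 220: 43, 225: 216, 275: 65, 280: 18, 285: 14, 290: 13, 295: 17}
```

Click two is done: the arms are at 17°, 107° and 197°. Next is click three.

{"name": "apply_moves", "arguments": {
  "motion": [
    {"tx": 0.45, "ty": -0.17, "tz": 0, "turn": 6, "jaw": -1},
    {"tx": 0.91, "ty": -0.28, "tz": 0, "turn": 12, "jaw": -1},
    {"tx": 1.38, "ty": -0.35, "tz": 0, "turn": 18, "jaw": -1},
    {"tx": 1.86, "ty": -0.37, "tz": 0, "turn": 24, "jaw": -1},
    {"tx": 2.33, "ty": -0.34, "tz": 0, "turn": 30, "jaw": -1}
  ]
}}

```text
time_s: 6.72
position: [0.4974, 0.0996, 0.2397]
tool_rot: [[0.064, 0.998, -0.007], [0.998, -0.064, 0.004], [0.003, -0.007, -1.0]]
ft_force: [-0.6, 0.3, 0.6]
grip_width: 0.0002
```

{"name": "apply_moves", "arguments": {
  "motion": [
    {"tx": 0, "ty": 0, "tz": 0, "turn": 0, "jaw": -1},
    {"tx": 0, "ty": 0, "tz": 0, "turn": 0, "jaw": -1},
    {"tx": 0, "ty": 0, "tz": 0, "turn": 0, "jaw": -1},
    {"tx": 0, "ty": 0, "tz": 0, "turn": 0, "jaw": -1}
  ]
}}

```text
time_s: 7.05
position: [0.4976, 0.0994, 0.2396]
tool_rot: [[0.062, 0.998, -0.007], [0.998, -0.062, 0.004], [0.003, -0.007, -1.0]]
ft_force: [0.6, -0.4, -0.1]
grip_width: -0.0003
```

```bash
python3 st.py wrist w5
```

```text
7.05 [0.4976 0.0994 0.2396] axis in tool cm [ 1.87  4.13 -0.06] yaw 86.45 F [ 0.6 -0.4 -0.1]
{0: 80, 60: 44, 65: 369, 70: 273, 75: 332, 80: 437, 85: 192, 145: 15, 150: 174, 155: 420, 160: 447, 165: 434, 170: 337, 175: 44, 185: 616, 190: 17, 195: 218, 240: 23, 245: 69, 250: 14, 255: 11, 260: 11, 265: 13, 335: 106, 340: 397, 345: 444, 350: 423, 355: 358}
```

Click three is done. The fourth uses the same tested stroke.

{"name": "apply_moves", "arguments": {
  "motion": [
    {"tx": 0.45, "ty": -0.17, "tz": 0, "turn": 6, "jaw": -1},
    {"tx": 0.91, "ty": -0.28, "tz": 0, "turn": 12, "jaw": -1},
    {"tx": 1.38, "ty": -0.35, "tz": 0, "turn": 18, "jaw": -1},
    {"tx": 1.86, "ty": -0.37, "tz": 0, "turn": 24, "jaw": -1},
    {"tx": 2.33, "ty": -0.34, "tz": 0, "turn": 30, "jaw": -1}
  ]
}}

```text
time_s: 7.52
position: [0.4955, 0.1228, 0.2397]
tool_rot: [[0.557, 0.831, -0.007], [0.831, -0.557, 0.003], [-0.001, -0.008, -1.0]]
ft_force: [0.2, -0.4, -0.0]
grip_width: -0.0001
```

{"name": "apply_moves", "arguments": {
  "motion": [
    {"tx": 0, "ty": 0, "tz": 0, "turn": 0, "jaw": -1},
    {"tx": 0, "ty": 0, "tz": 0, "turn": 0, "jaw": -1},
    {"tx": 0, "ty": 0, "tz": 0, "turn": 0, "jaw": -1},
    {"tx": 0, "ty": 0, "tz": 0, "turn": 0, "jaw": -1}
  ]
}}

```text
time_s: 7.85
position: [0.4956, 0.1225, 0.2397]
tool_rot: [[0.555, 0.832, -0.007], [0.832, -0.555, 0.003], [-0.001, -0.008, -1.0]]
ft_force: [0.2, 0.6, 0.0]
grip_width: 0.0003
```

```bash
python3 st.py wrist w6
```

```text
7.85 [0.4956 0.1225 0.2397] axis in tool cm [ 1.88  4.08 -0.06] yaw 56.3 F [0.2 0.6 0. ]
{30: 17, 35: 299, 40: 396, 45: 253, 50: 566, 55: 309, 115: 25, 120: 212, 125: 452, 130: 457, 135: 439, 140: 316, 145: 24, 150: 54, 155: 597, 160: 31, 165: 202, 210: 50, 215: 53, 220: 12, 305: 70, 310: 380, 315: 423, 320: 426, 325: 356, 330: 107}
```

{"name": "apply_moves", "arguments": {
  "motion": [
    {"tx": -0.4, "ty": -0.4, "tz": 0, "turn": 0, "jaw": -1},
    {"tx": -0.6, "ty": -0.6, "tz": -1, "turn": 0, "jaw": -1},
    {"tx": -0.6, "ty": -0.6, "tz": -4, "turn": 0, "jaw": -1},
    {"tx": -0.6, "ty": -0.6, "tz": -7, "turn": 0, "jaw": -1},
    {"tx": -0.6, "ty": -0.6, "tz": -9, "turn": 0, "jaw": -1}
  ]
}}

```text
time_s: 8.32
position: [0.4877, 0.1205, 0.3333]
tool_rot: [[0.555, 0.832, -0.004], [0.832, -0.555, 0.003], [0.001, -0.005, -1.0]]
ft_force: [1.1, -0.2, -0.8]
grip_width: -0.0002
```

```bash
python3 st.py top t7; python3 - <<'E'
from h import *
c=camera_params('wrist');p,d=get_image('wrist');cv2.imwrite('pics/w7.png',p[:,:,::-1]);P=cloud('wrist',d,c)
m=(p.max(2)<90)&(P[...,2]>.216)&(P[...,2]<.232)&(np.hypot(P[...,0]-.577,P[...,1]-.26)<.03)
print(m.sum(),P[m].mean(0),P[m].max(0),P[m].min(0))
E
```

```text
8.3167 [0.4877 0.1205 0.3333] axis in tool cm [2.48 4.67 9.31] yaw 56.3 F [ 1.1 -0.2 -0.8]
{35: 15, 40: 23, 50: 25, 55: 13, 310: 27, 315: 23, 320: 25, 325: 16}
198 [0.57133329 0.25144797 0.21894616] [0.58148723 0.25826951 0.22276651] [0.56466919 0.2468548  0.21604159]
```

View pics/w7.png

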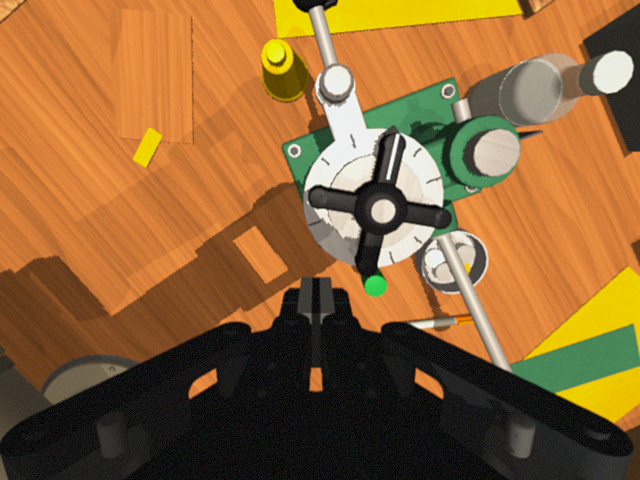

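The white-line arm now points 120° clockwise of its start (arms at 47°, 137° and 317°), and the lever is still open. For the lever, I'll push the ball from its front side.

{"name": "apply_moves", "arguments": {
  "motion": [
    {"tx": 3, "ty": -0.9, "tz": 0, "turn": -7, "jaw": -1},
    {"tx": 6, "ty": -1.8, "tz": 0, "turn": -14, "jaw": -1},
    {"tx": 9, "ty": -2.8, "tz": 0, "turn": -21, "jaw": -1},
    {"tx": 12, "ty": -3.7, "tz": 0, "turn": -28, "jaw": -1},
    {"tx": 14.7, "ty": -4.6, "tz": 0, "turn": -35, "jaw": -1}
  ]
}}

```text
time_s: 8.83
position: [0.5315, 0.2699, 0.3341]
tool_rot: [[-0.029, 1.0, -0.0], [1.0, 0.029, 0.003], [0.003, -0.0, -1.0]]
ft_force: [0.1, -0.3, -0.5]
grip_width: -0.0
```

{"name": "apply_moves", "arguments": {
  "motion": [
    {"tx": 0, "ty": 0, "tz": 0, "turn": -7, "jaw": -1},
    {"tx": 0, "ty": 0, "tz": 0, "turn": -14, "jaw": -1},
    {"tx": 0, "ty": 0, "tz": 0, "turn": -21, "jaw": -1},
    {"tx": 0, "ty": 0, "tz": 0, "turn": -28, "jaw": -1},
    {"tx": 0, "ty": 0, "tz": 0, "turn": -35, "jaw": -1}
  ]
}}

```text
time_s: 9.25
position: [0.5311, 0.2698, 0.3336]
tool_rot: [[-0.603, 0.798, -0.002], [0.798, 0.603, 0.003], [0.003, 0.0, -1.0]]
ft_force: [0.2, 0.4, 0.1]
grip_width: 0.0001
```

{"name": "apply_moves", "arguments": {
  "motion": [
    {"tx": 0, "ty": 0, "tz": 0, "turn": -7, "jaw": -1},
    {"tx": 0, "ty": 0, "tz": 0, "turn": -14, "jaw": -1},
    {"tx": 0, "ty": 0, "tz": 0, "turn": -21, "jaw": -1},
    {"tx": 0, "ty": 0, "tz": 0, "turn": -28, "jaw": -1},
    {"tx": 0, "ty": 0, "tz": 0, "turn": -35, "jaw": -1}
  ]
}}

```text
time_s: 9.67
position: [0.5307, 0.2696, 0.3332]
tool_rot: [[-0.953, 0.302, -0.003], [0.302, 0.953, 0.002], [0.003, 0.001, -1.0]]
ft_force: [-0.2, -0.3, 0.1]
grip_width: -0.0001
```

```bash
python3 st.py top t8; python3 - <<'E'
from h import *
c=camera_params('wrist');p,d=get_image('wrist');cv2.imwrite('pics/w8.png',p[:,:,::-1]);P=cloud('wrist',d,c)
h=np.hypot(P[...,0]-.577,P[...,1]-.26)
m=(p.max(2)<90)&(P[...,2]>.214)&(P[...,2]<.232)&(h<.03)
print(m.sum(),P[m].mean(0),P[m].max(0),P[m].min(0))
E
```

```text
9.6667 [0.5307 0.2696 0.3332] axis in tool cm [ -5.57 -14.42   9.28] yaw 162.43 F [-0.2 -0.3  0.1]
{35: 15, 40: 23, 50: 24, 55: 12, 125: 21, 130: 27, 135: 28, 140: 22, 215: 17, 220: 23, 225: 26, 230: 24, 305: 12, 310: 28, 315: 25, 320: 24, 325: 16}
2 [0.57165107 0.27113426 0.215029  ] [0.57194168 0.27123365 0.21529456] [0.57136047 0.27103487 0.21476345]
```

View pics/w8.png

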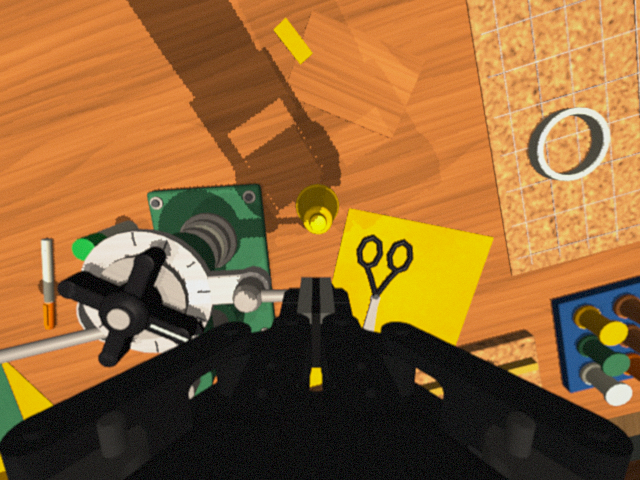

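The wrist view shows the shut fingertip (317,285) in front of the ball, which is hidden behind it. The pivot is at (250,295), with the cone at (317,215) well below. I'll go down here.

{"name": "apply_moves", "arguments": {
  "motion": [
    {"tx": 0, "ty": 0, "tz": 2.5, "turn": 0, "jaw": -1},
    {"tx": 0, "ty": 0, "tz": 5, "turn": 0, "jaw": -1},
    {"tx": 0, "ty": 0, "tz": 7.5, "turn": 0, "jaw": -1},
    {"tx": 0, "ty": 0, "tz": 10, "turn": 0, "jaw": -1},
    {"tx": 0, "ty": 0, "tz": 11.1, "turn": 0, "jaw": -1}
  ]
}}

```text
time_s: 10.18
position: [0.5292, 0.2694, 0.2188]
tool_rot: [[-0.95, 0.311, -0.008], [0.311, 0.951, 0.001], [0.008, -0.002, -1.0]]
ft_force: [-0.6, -0.4, -0.2]
grip_width: 0.0003
```

{"name": "apply_moves", "arguments": {
  "motion": [
    {"tx": -0.4, "ty": 0, "tz": 0, "turn": 0, "jaw": -1},
    {"tx": -0.8, "ty": 0, "tz": 0, "turn": 0, "jaw": -1},
    {"tx": -1.2, "ty": 0, "tz": 0, "turn": 0, "jaw": -1},
    {"tx": -1.6, "ty": 0, "tz": 0, "turn": 0, "jaw": -1},
    {"tx": -1.9, "ty": 0, "tz": 0, "turn": 0, "jaw": -1}
  ]
}}

```text
time_s: 10.6
position: [0.5481, 0.2633, 0.2196]
tool_rot: [[-0.95, 0.312, -0.006], [0.312, 0.95, 0.001], [0.006, -0.001, -1.0]]
ft_force: [-0.3, -0.4, 0.0]
grip_width: -0.0
```

```bash
cat > lv.py <<'E'
from h import *
s=telemetry.observe();R=s['tool_rot'];C=np.array([.5607,.2031,.2145])
print(s['time_s'],s['position'].round(4),'pivot in tool cm',(R.T@(C-s['position'])*100).round(2),'yaw',np.degrees(np.arctan2(R[1,0],R[0,0])).round(2),'F',s['ft_force'].round(1))
for n in('wrist','top'):
    c=camera_params(n);p,d=get_image(n);cv2.imwrite('pics/lv_%s_%.1f.png'%(n,s['time_s']),p[:,:,::-1]);P=cloud(n,d,c);r=P[...,:2]-C[:2];h=np.hypot(r[...,0],r[...,1])
    m=(P[...,2]>.205)&(P[...,2]<.23)&(h>.02)&(h<.045)&(p.min(2)>60)&(np.hypot(P[...,0]-.54,P[...,1]-.1155)>.06)
    th=np.degrees(np.arctan2(r[m][:,1],r[m][:,0]));H=np.histogram(th,72,(-180,180))[0];print(n,'rod',{i*5-180:int(x) for i,x in enumerate(H) if x>3})
E
python3 lv.py
```

```text
10.6 [0.5481 0.2633 0.2196] pivot in tool cm [-3.08 -5.33  0.5 ] yaw 161.85 F [-0.3 -0.4  0. ]
wrist rod {}
top rod {70: 14, 75: 14}
```

{"name": "apply_moves", "arguments": {
  "motion": [
    {"tx": -0.58, "ty": 0.28, "tz": 0, "turn": 6, "jaw": -1},
    {"tx": -1.18, "ty": 0.51, "tz": 0, "turn": 12, "jaw": -1},
    {"tx": -1.8, "ty": 0.67, "tz": 0, "turn": 18, "jaw": -1},
    {"tx": -2.44, "ty": 0.76, "tz": 0, "turn": 24, "jaw": -1},
    {"tx": -3.08, "ty": 0.78, "tz": 0, "turn": 30, "jaw": -1}
  ]
}}

```text
time_s: 11.12
position: [0.5797, 0.2615, 0.2194]
tool_rot: [[-0.663, 0.748, -0.006], [0.748, 0.664, 0.002], [0.006, -0.003, -1.0]]
ft_force: [-1.2, 1.6, 0.0]
grip_width: -0.0001
```

```bash
python3 lv.py
```

```text
11.1167 [0.5797 0.2615 0.2194] pivot in tool cm [-3.11 -5.3   0.49] yaw 131.57 F [-1.2  1.6  0. ]
wrist rod {}
top rod {40: 5, 45: 21, 50: 10}
```

{"name": "apply_moves", "arguments": {
  "motion": [
    {"tx": -0.58, "ty": 0.28, "tz": 0, "turn": 6, "jaw": -1},
    {"tx": -1.18, "ty": 0.51, "tz": 0, "turn": 12, "jaw": -1},
    {"tx": -1.8, "ty": 0.67, "tz": 0, "turn": 18, "jaw": -1},
    {"tx": -2.44, "ty": 0.76, "tz": 0, "turn": 24, "jaw": -1},
    {"tx": -3.08, "ty": 0.78, "tz": 0, "turn": 30, "jaw": -1}
  ]
}}

```text
time_s: 11.63
position: [0.6063, 0.2435, 0.2191]
tool_rot: [[-0.203, 0.979, -0.006], [0.979, 0.203, 0.002], [0.003, -0.006, -1.0]]
ft_force: [-0.5, 2.0, -0.7]
grip_width: -0.0
```

{"name": "apply_moves", "arguments": {
  "motion": [
    {"tx": -0.29, "ty": 0.15, "tz": 0, "turn": 3, "jaw": -1},
    {"tx": -0.58, "ty": 0.28, "tz": 0, "turn": 6, "jaw": -1},
    {"tx": -0.87, "ty": 0.4, "tz": 0, "turn": 9, "jaw": -1},
    {"tx": -1.18, "ty": 0.51, "tz": 0, "turn": 12, "jaw": -1},
    {"tx": -1.18, "ty": 0.51, "tz": 0, "turn": 12, "jaw": -1}
  ]
}}

```text
time_s: 12.05
position: [0.6136, 0.2328, 0.2192]
tool_rot: [[0.004, 1.0, -0.006], [1.0, -0.004, 0.002], [0.002, -0.006, -1.0]]
ft_force: [-1.1, 0.3, -0.6]
grip_width: -0.0001
```

```bash
python3 lv.py
```

```text
12.05 [0.6136 0.2328 0.2192] pivot in tool cm [-3.   -5.28  0.49] yaw 89.76 F [-1.1  0.3 -0.6]
wrist rod {}
top rod {}
```

{"name": "apply_moves", "arguments": {
  "motion": [
    {"tx": -0.1, "ty": 0, "tz": 0, "turn": 1, "jaw": -1},
    {"tx": -0.2, "ty": 0.1, "tz": 0, "turn": 2, "jaw": -1},
    {"tx": -0.3, "ty": 0.15, "tz": 0, "turn": 3, "jaw": -1},
    {"tx": -0.3, "ty": 0.15, "tz": 0, "turn": 3, "jaw": -1}
  ]
}}

```text
time_s: 12.48
position: [0.6148, 0.23, 0.2192]
tool_rot: [[0.055, 0.998, -0.006], [0.998, -0.055, 0.002], [0.002, -0.006, -1.0]]
ft_force: [-0.4, 1.4, 0.2]
grip_width: 0.0002
```

{"name": "apply_moves", "arguments": {
  "motion": [
    {"tx": -0.05, "ty": 0, "tz": 0, "turn": 0, "jaw": -1},
    {"tx": -0.1, "ty": 0, "tz": 0, "turn": 0, "jaw": -1},
    {"tx": -0.1, "ty": 0, "tz": 0, "turn": 0, "jaw": -1}
  ]
}}

```text
time_s: 12.73
position: [0.6147, 0.2297, 0.2193]
tool_rot: [[0.054, 0.999, -0.006], [0.999, -0.054, 0.003], [0.003, -0.006, -1.0]]
ft_force: [1.1, 4.9, 0.2]
grip_width: -0.0002
```

The force rose to 5 N and the finger stopped moving, so the lever is against its stop. I'll back off, lift and check.

{"name": "apply_moves", "arguments": {
  "motion": [
    {"tx": 1, "ty": 0, "tz": 0, "turn": 0, "jaw": -1},
    {"tx": 2.5, "ty": 0, "tz": 0, "turn": 0, "jaw": -1},
    {"tx": 3, "ty": 0, "tz": -3, "turn": 0, "jaw": -1},
    {"tx": 3, "ty": 0, "tz": -7, "turn": 0, "jaw": -1},
    {"tx": 3, "ty": 0, "tz": -11, "turn": 0, "jaw": -1}
  ]
}}

```text
time_s: 13.15
position: [0.6164, 0.2607, 0.33]
tool_rot: [[0.053, 0.999, -0.008], [0.999, -0.053, 0.003], [0.002, -0.008, -1.0]]
ft_force: [0.7, -0.8, -0.1]
grip_width: 0.0001
```

{"name": "apply_moves", "arguments": {
  "motion": [
    {"tx": 4, "ty": 0, "tz": -3, "turn": 0, "jaw": -1},
    {"tx": 8, "ty": 0, "tz": -4, "turn": 0, "jaw": -1},
    {"tx": 12, "ty": 0, "tz": -4, "turn": 0, "jaw": -1},
    {"tx": 12, "ty": 0, "tz": -4, "turn": 0, "jaw": -1},
    {"tx": 12, "ty": 0, "tz": -4, "turn": 0, "jaw": -1}
  ]
}}

```text
time_s: 13.57
position: [0.6223, 0.3844, 0.3686]
tool_rot: [[0.049, 0.999, -0.009], [0.999, -0.049, 0.002], [0.002, -0.009, -1.0]]
ft_force: [1.2, 0.5, -0.1]
grip_width: 0.0002
```

```bash
python3 lv.py; python3 st.py top t9; python3 - <<'E'
import cv2
a=cv2.imread('pics/t9.png');cv2.imwrite('pics/t9c.png',cv2.resize(a[110:310,140:420],None,fx=2.8,fy=2.8,interpolation=2))
E
```

```text
13.5667 [0.6223 0.3844 0.3686] pivot in tool cm [-18.43  -5.13  15.43] yaw 87.22 F [ 1.2  0.5 -0.1]
wrist rod {}
top rod {-5: 15, 0: 26, 5: 19, 10: 8}
13.6667 [0.6229 0.3809 0.3696] axis in tool cm [-26.95  -6.78  12.99] yaw 87.01 F [ 0.5 -0.7  0.1]
{35: 16, 40: 24, 50: 24, 55: 13, 125: 19, 130: 24, 135: 31, 140: 22, 215: 18, 220: 22, 225: 27, 230: 24, 305: 12, 310: 27, 315: 25, 320: 25, 325: 16}
```

View pics/t9c.png

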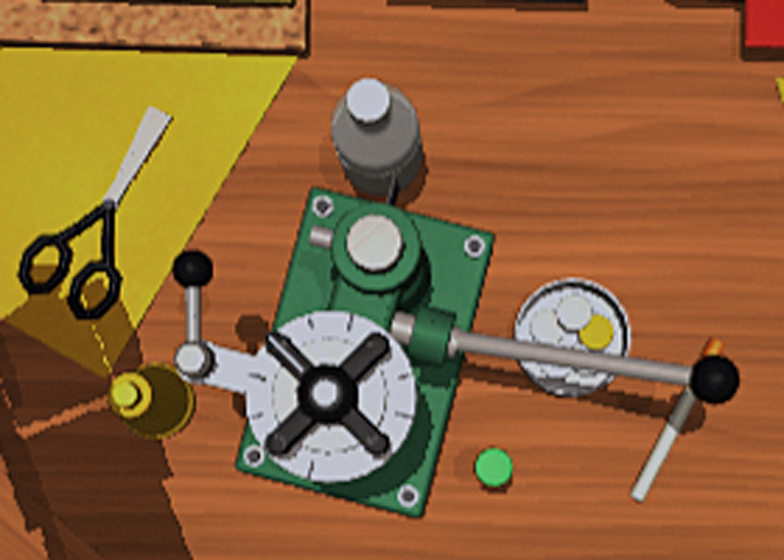

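The crop shows the lever pointing straight back, with its ball at (193,268). The dial's white-line arm points up-left at about 47°, and everything else is in place, so I'm handing in.

```bash
python3 -c "
from rig import close_job;print(close_job())"
```

```text
the job is handed in; nothing more can be done
None
```

The job is handed in: the dial is four clicks clockwise of where it started, and the clamp lever is pushed over against its stop.

- **Dial:** I pushed it with the shut fingertips, one click per stroke, and checked it with the wrist camera after each. The final top view puts the beaked arm at about 47°, against 166.8° at the start, so it turned 120°. It did not move while I pushed the lever.
- **Clamp lever:** I pushed it at the ball until the force rose to about 5 N and the finger stopped moving. It now points at about 2–3°, against about 75° at the start. That is roughly 1.27 rad from the start, or 1.3 rad at the stop.
- **Other things:** the gripper is shut and well clear of everything. In the last picture everything around the press stood where it was; the badge shell is hidden under the ram, so I could not see it.
- **Forces and time:** the readings taken between moves never went above about 5 N. The job took about 14 s on the robot's clock.

No check failed or disagreed. The lever could not be seen while the finger covered it, so I read its final angle after backing off. The hand-in itself gives no verdict.

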